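# Stand the fallen pipette stand up and park it against the rail

### The arm

A 7-joint arm with a two-finger parallel gripper is mounted at the origin on the work surface; the furniture and walls round the work are solid. World frame = base frame: x ahead of the robot, y to its left, z up, the work surface at z = 0. Lengths are in m, angles in rad, forces in N, time in s.
With the tool pointing down it reaches from about 0.4 to 0.925 m from the base axis. Payload 4.1 kg.
Tool frame: the origin (TCP) lies midway between the tips of the shut fingers; the grasp point (between the pads) lies 19 mm behind it; z points along the fingers, y is the line along which they close (so a half turn about z gives the same grasp; the last joint's range is limited). The gripper opens to 85 mm and grips with 20 to 120 N. Pads are 22 mm wide; open, the fingers measure 114 mm over their backs; the gripper's body (76 mm by 85 mm) begins 54 mm behind the grasp point. The pads swing forward as they close: fully open they stand 13 mm farther back than shut.
Start: joints at [1.127, 0.398, 0.045, 1.537, -0.019, 1.207, -0.051], TCP at [0.22, -0.612, 0.231] pointing down, gripper open.
Joint ranges: [-2.82, 2.82], [-0.49, 2.23], [-1.37, 1.46], [0, 2.46], [-1.36, 4.5], [0.23, 2], [-2.94, 2.94]. Speed limits (rad/s): [2.57, 2.57, 3.14, 3.14, 3.14, 3.14, 3.14].

### API

Orientations are given as a rotation vector (axis times angle).
In Python, from station import env gives the robot as it stands.
- The arm moves only by the tool drive_tool, never from a script. Its argument "rows" is a list of rows, each an object of numbers: "x", "y", "z": the shift along the tool's x, y, z in m; "rx", "ry", "rz": the turn, a rotation vector about the tool's x, y, z in degrees; "grip": the gripper's target within -1 to 1 (fully open at 1, half-way at 0, shut at -1). A call has 1 to 8 rows; each row is the pose to reach, as a shift and turn from the pose commanded when the call began, along the tool's axes at that moment; what a row does not reach only later rows make up. A row lasts 1/8 s, in which the tool goes at most 62.5 mm and 10.7 degrees, less where a joint would pass 70% of its speed; a pose out of reach is approached as far as the arm can. A call with a gripper value outside its range is refused whole. The fingers move at their own pace and stop on an object; "grip_force" is the grip in N (left out, the last holds). Time passes only in rows, so rows that repeat a pose let the fingers close. It gives the time, the measured TCP pose, the force, the opening and the grip force at its end, in the units of the state.
- env.state(): the state, without advancing time (a new reading comes with each control period).
- env.snapshot(name): name is "scene" or "top" or "wrist"; returns the picture (480x640x3 uint8, red, green, blue); there is no depth.
- env.get_calibration(name): a dict with "mtx" (3x3 intrinsics, pixels), "camera_from_world" (4x4, takes a point from world to camera coordinates). Camera axes: x right, y down, z forward; pixel columns grow to the right and rows downward; lengths in m; the calibration is good to about 2 mm. A picture is of the moment at which its call begins: read the wrist's pose just before it. get_calibration takes no time and is no camera call; for the wrist camera it gives the pose at the moment of the call.
- env.finish_job(): hands the job in; it is judged then, once.
The state is a dict: "time": time; "joint_pos": joint angles; "joint_velocities": joint speeds; "tau": joint torques, N m; "ee_pos": TCP position; "eef_rot": TCP orientation; "force": force on the tool from outside, world axes, zero at the start; "wrist_torque": the same for the moment, N m; "width": finger opening in m; "grasp_force": force on a finger pad.
Only numpy, scipy, OpenCV 4.12 (cv2) and the standard library are available. Lean on these libraries where they do the work, as an engineer would, in place of code of your own. Each camera call takes 0.05 s, during which the arm holds its last target. There are 200 camera calls.

### The job

The L-shaped pipette stand has fallen on its back. Without gripping or lifting it, push it over on to its base so that it stands upright again, then push it along the worktop until the back of the stand sits flush against the low metal rail behind it, within the rail's length. Leave the other things where they are.

Things in the scene. Friction and masses are not known exactly. Their poses are not given: they have to be found in the camera images.
- stand: Loose L-shaped pipette stand, 0.35 kg: white base block 90 mm deep, 100 wide, 18 thick; aluminium back plate 6 mm thick, 100 wide, on its back edge, toothed top 118 mm above the underside. Origin: middle of the lower back edge (heel). Own z: up the plate; own -x: from heel along the base to its front edge (toe); own y: width. It starts lying on the plate's back, z level, roughly towards the rail.
- stand_push (a point): Point on the dimpled top face of the stand's base, 15 mm from the toe edge, mid-width. At the start the base stands up like a 90 mm high wall and this face looks towards the rail: pushing it there away from the rail (1 to 2 N) turns the stand about its heel, which stays on the worktop; after about 35 degrees it falls on to its base by itself.
- stand_toe (a point): Middle of the front edge face of the stand's base, 90 mm from the heel, half-way up the 18 mm thick base.
- rail: Low aluminium rail screwed to the worktop behind the stand, a bar 24 mm (own x) by 280 mm (own y) by 20 mm high. Origin: centre of its underside. Own -x points to the side where the stand is; that front face is 12 mm from the origin.
- wash_bottle: Bystander, loose, to be left alone: white wash bottle with red cap and bent spout, 61 x 108 x 205 mm, upright. Origin: centre of the underside.
- gel_flask: Bystander, loose, to be left alone: small conical flask, 51 mm wide, 76 mm high, upright. Origin: centre of the underside.
- cylinder_25: Bystander, loose, to be left alone: glass measuring cylinder with a wide foot, 46 mm wide, 151 mm high, upright. Origin: centre of the underside.
- drop_bottle_2: Bystander, loose, to be left alone: dropping bottle with grey glass and red rubber teat, 42 mm wide, 112 mm high, upright. Origin: centre of the underside.
- tape_roll: Bystander, loose, to be left alone: roll of tape lying flat, 104 mm across, 24 mm high. Origin: centre of the underside.
- test_block: Bystander, loose, to be left alone: small flat box, 26 x 44 x 14 mm. Origin: centre of the underside.
Not all that is in view belongs to the job. What is shaped like the stand but blue, orange or purple is not meant.

How it is judged:
By the outcome, as a careful person would: the job done as asked, in the order asked, and still so for the second after the job is handed in, with the robot touching nothing.
It also fails if it takes over 58 s, if anything falls off the work surface, if the arm or the gripper's body presses on something with over 40 N, if the wrist force passes 120 N, or if a joint passes its speed limit or range.

## Working session

There is one attempt and no reset: what is moved stays moved. The work goes in short steps, Python scripts to look and compute and a tool call to move; the robot and the scene stay as the last step left them, time stands still between calls to the robot, and variables do not carry over. Pictures are saved under pics/ and viewed, at most 10 in all, crops included, and the job is handed in when it is done.

Besides the shell and the picture viewer there is one more tool, called after "Emit:" as name(argument=value, ...) on one line, values as JSON. drive_tool: Moves the arm, as the interface text tells. Its arguments: {"type":"object","properties":{"rows":{"type":"array"},"grip_force":{"type":"number"}},"required":["rows"]}

```bash
mkdir -p pics; ls; python3 - <<'E'
from station import env
import cv2,numpy as np
for n in ("scene","top"):
    cv2.imwrite(f"pics/{n}0.png",env.snapshot(n)[:,:,::-1])
    c=env.get_calibration(n);print(n,np.round(c["mtx"],1).tolist(),np.round(c["camera_from_world"],3).tolist())
print(env.state())
E
```

```text
pics
scene [[447.3, 0.0, 315.7], [0.0, 447.3, 239.2], [0.0, 0.0, 1.0]] [[-0.901, -0.434, -0.008, 0.517], [-0.235, 0.503, -0.832, 0.209], [0.365, -0.748, -0.555, 0.795], [0.0, 0.0, 0.0, 1.0]]
top [[611.0, 0.0, 322.2], [0.0, 611.0, 243.5], [0.0, 0.0, 1.0]] [[0.014, -1.0, 0.009, -0.013], [-0.998, -0.014, -0.066, 0.573], [0.066, -0.008, -0.998, 1.227], [0.0, 0.0, 0.0, 1.0]]
{'time': 0.1, 'joint_pos': array([ 1.12702448,  0.39908942,  0.04504954,  1.53778043, -0.01868169,
        1.20689629, -0.05067908]), 'joint_velocities': array([ 0.00044437, -0.00271034, -0.00103423, -0.00450635,  0.00086908,
       -0.00033102, -0.00085267]), 'tau': array([ 3.02823777e-03, -4.76267123e+01,  1.36991847e+00, -2.54950279e+01,
        1.19934714e-02,  5.02078314e-03,  1.47059802e-05]), 'ee_pos': array([ 0.21950173, -0.61119955,  0.23037436]), 'eef_rot': array([-3.09332361e+00, -5.38793240e-01,  6.90811015e-04]), 'force': array([ 0.81501455,  0.24116149, -0.09788538]), 'wrist_torque': array([-0.04162086,  0.03418531,  0.04016727]), 'grasp_force': 0.0, 'width': 0.08522579944736333}
```

View pics/scene0.png

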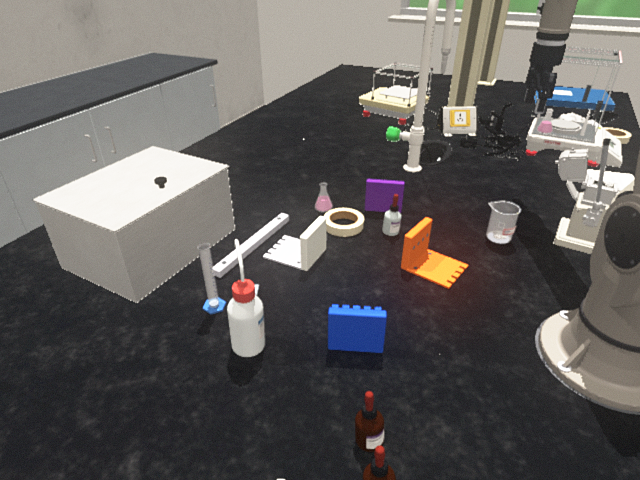

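View pics/top0.png

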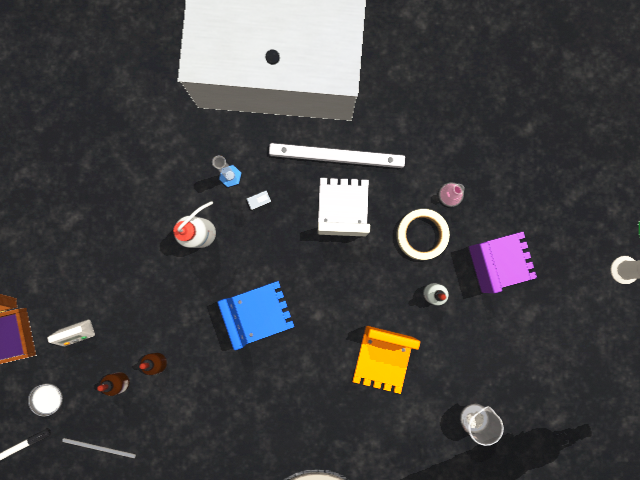

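Candidates in the top view are white (343,207), blue (257,315), orange (386,360) and purple (503,263). The white one lies on its back with its teeth towards the rail (337,155), so I choose it. I'll check that in a close crop and measure.

```bash
cat > h.py <<'E'
from station import env
import cv2,numpy as np
def cast(n,px,z,c=None):
    c=c or env.get_calibration(n);T=c["camera_from_world"];R,t=T[:3,:3],T[:3,3]
    p=np.atleast_2d(np.array(px,float));d=np.linalg.solve(c["mtx"],np.c_[p,np.ones(len(p))].T)
    d=(R.T@d).T;o=-R.T@t
    return o+d*((z-o[2])/d[:,2])[:,None]
def tri(pa,pb,a="top",b="scene"):
    o1,q1=cast(a,pa,1.0)[0],cast(a,pa,0.)[0];o2,q2=cast(b,pb,.5)[0],cast(b,pb,0.)[0]
    u,v=q1-o1,q2-o2;s=np.linalg.lstsq(np.c_[u,-v],o2-o1,rcond=None)[0]
    return (o1+s[0]*u+o2+s[1]*v)/2
E
python3 - <<'E'
from h import *
t=cv2.imread("pics/top0.png");s=cv2.imread("pics/scene0.png")
a=cv2.resize(t[135:245,260:415],None,fx=5,fy=5,interpolation=cv2.INTER_CUBIC)[:, :780]
b=cv2.resize(s[205:280,205:340],None,fx=5.7,fy=5.7,interpolation=cv2.INTER_CUBIC)
cv2.imwrite("pics/ca.png",a);cv2.imwrite("pics/cb.png",b)
g=cv2.cvtColor(t,cv2.COLOR_BGR2GRAY);m=(g>110).astype(np.uint8);m[:125]=0
for c in cv2.findContours(m,0,2)[0]:
    x,y,w,h=cv2.boundingRect(c)
    if cv2.contourArea(c)>60 and x>180 and y<320 and x<560:
        r=cv2.minAreaRect(c);bx=cv2.boxPoints(r);print((x,y,w,h),np.round(bx,1).tolist(),np.round(cast("top",bx,.02)[:,:2],3).tolist())
E
```

```text
(219, 299, 23, 51) [[217.6999969482422, 301.1000061035156], [225.39999389648438, 298.5], [241.89999389648438, 346.70001220703125], [234.1999969482422, 349.29998779296875]] [[0.453, 0.205], [0.459, 0.19], [0.362, 0.154], [0.357, 0.17]]
(425, 283, 24, 22) [[423.3999938964844, 286.20001220703125], [443.5, 279.5], [450.6000061035156, 300.79998779296875], [430.5, 307.5]] [[0.489, -0.211], [0.503, -0.252], [0.46, -0.267], [0.446, -0.226]]
(232, 281, 62, 62) [[231.60000610351562, 296.8999938964844], [278.0, 280.79998779296875], [294.0, 326.79998779296875], [247.60000610351562, 342.8999938964844]] [[0.462, 0.177], [0.496, 0.084], [0.404, 0.05], [0.37, 0.143]]
(480, 232, 57, 61) [[479.6000061035156, 243.1999969482422], [522.7999877929688, 230.60000610351562], [537.2999877929688, 280.1000061035156], [494.1000061035156, 292.70001220703125]] [[0.578, -0.326], [0.605, -0.415], [0.504, -0.444], [0.478, -0.355]]
(398, 209, 52, 51) [[398.0, 209.0], [449.0, 209.0], [449.0, 259.0], [398.0, 259.0]] [[0.646, -0.159], [0.647, -0.263], [0.545, -0.263], [0.543, -0.159]]
(247, 191, 24, 19) [[245.89999389648
[... 173 characters left out ...]
 0.101], [0.64, 0.142]]
(440, 183, 24, 23) [[440.0, 183.0], [463.0, 183.0], [463.0, 205.0], [440.0, 205.0]] [[0.701, -0.245], [0.702, -0.292], [0.656, -0.292], [0.655, -0.245]]
(318, 178, 53, 58) [[318.0, 178.0], [370.0, 178.0], [370.0, 235.0], [318.0, 235.0]] [[0.707, 0.006], [0.709, -0.101], [0.592, -0.102], [0.59, 0.004]]
(212, 155, 29, 32) [[206.0, 165.0], [219.5, 151.5], [244.5, 176.5], [231.0, 190.0]] [[0.731, 0.236], [0.759, 0.209], [0.708, 0.157], [0.68, 0.184]]
(269, 143, 136, 24) [[268.29998779296875, 155.0], [269.3999938964844, 142.39999389648438], [404.8999938964844, 154.89999389648438], [403.79998779296875, 167.5]] [[0.754, 0.109], [0.78, 0.107], [0.758, -0.173], [0.732, -0.17]]
```

View pics/ca.png

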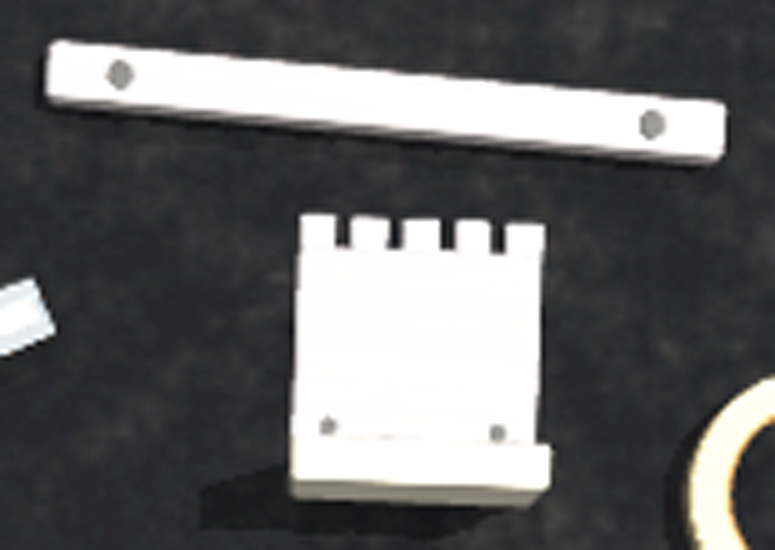

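View pics/cb.png

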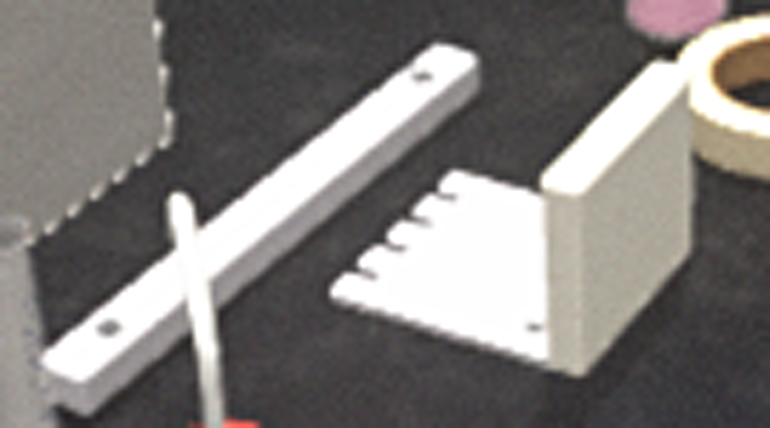

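The crops confirm the choice. It is the white stand on its back, with its wall top in crop A at about (292–551, 437–490), its teeth at (301–545, 214–225) and the rail beyond.

```bash
python3 - <<'E'
from h import *
A=lambda x,y:(260+(x+.5)/5-.5,135+(y+.5)/5-.5)
B=lambda x,y:(205+(x+.5)/5.7-.5,205+(y+.5)/5.7-.5)
for n,a,b in [("rs+y",(295,437),(545,188)),("ro+y",(292,483),(583,195)),("ro-y",(550,490),(690,75)),("rs-y",(551,445),(655,62)),
  ("tooth+y",(301,214),(333,292)),("tooth-y",(545,225),(455,172)),("rail+y far",(55,41),(42,362)),("rail -y far",(722,100),(435,45)),("rail -y front",(722,155),(478,62)),("rail+yfront",(47,97),(85,385))]:
    print(n,np.round(tri(A(*a),B(*b)),4), "top@.09",np.round(cast("top",[A(*a)],.09)[0,:2],4),"@.006",np.round(cast("top",[A(*a)],.006)[0,:2],4),"@.02",np.round(cast("top",[A(*a)],.02)[0,:2],4))
from scipy.spatial.transform import Rotation as R
print(R.from_rotvec(env.state()["eef_rot"]).as_matrix().round(3))
E
```

```text
rs+y [0.6093 0.0031 0.0856] top@.09 [0.6096 0.0035] @.006 [0.6181 0.0033] @.02 [0.6167 0.0033]
ro+y [0.5918 0.0043 0.088 ] top@.09 [0.5917 0.0044] @.006 [0.599  0.0043] @.02 [0.5978 0.0043]
ro-y [ 0.5917 -0.0949  0.0865] top@.09 [ 0.5905 -0.0951] @.006 [ 0.5977 -0.1023] @.02 [ 0.5965 -0.1011]
rs-y [ 0.6084 -0.0953  0.0883] top@.09 [ 0.6079 -0.0953] @.006 [ 0.6163 -0.1025] @.02 [ 0.6149 -0.1013]
tooth+y [0.7107 0.0018 0.005 ] top@.09 [0.6963 0.0024] @.006 [0.7111 0.0021] @.02 [0.7087 0.0022]
tooth-y [ 0.7084 -0.0993  0.0048] top@.09 [ 0.6935 -0.0922] @.006 [ 0.708  -0.0993] @.02 [ 0.7056 -0.0981]
rail+y far [0.779  0.1043 0.0176] top@.09 [0.7627 0.0988] @.006 [0.7823 0.1055] @.02 [0.779  0.1044]
rail -y far [ 0.7585 -0.1708  0.0195] top@.09 [ 0.7436 -0.1607] @.006 [ 0.7617 -0.1726] @.02 [ 0.7587 -0.1706]
rail -y front [ 0.7364 -0.1715  0.0154] top@.09 [ 0.7219 -0.1608] @.006 [ 0.7386 -0.1727] @.02 [ 0.7358 -0.1707]
rail+yfront [0.7563 0.1074 0.016 ] top@.09 [0.7407 0.1015] @.006 [0.7586 0.1084] @.02 [0.7556 0.1073]
[[ 0.941  0.338 -0.001]
 [ 0.338 -0.941  0.002]
 [-0.    -0.002 -1.   ]]
```

Emit:
drive_tool(rows=[{"x": 0.045, "y": -0.03, "grip": -1}, {"x": 0.09, "y": -0.06, "rz": 4, "grip": -1}, {"x": 0.135, "y": -0.09, "rz": 8, "grip": -1}, {"x": 0.18, "y": -0.12, "rz": 12, "grip": -1}, {"x": 0.225, "y": -0.15, "rz": 16, "grip": -1}, {"x": 0.27, "y": -0.18, "rz": 21, "grip": -1}, {"x": 0.315, "y": -0.2, "rz": 21, "grip": -1}, {"x": 0.36, "y": -0.23, "rz": 21, "grip": -1}], grip_force=40)

```text
invalid input
```

Emit:
drive_tool(rows=[{"x": 0.045, "y": -0.03, "z": 0, "rx": 0, "ry": 0, "rz": 0, "grip": -1}, {"x": 0.09, "y": -0.06, "z": 0, "rx": 0, "ry": 0, "rz": 4, "grip": -1}])

```text
time: 0.35
ee_pos: [0.2844, -0.5238, 0.2306]
eef_rot: [-3.112, -0.425, 0.0]
force: [1.5, 0.6, 1.5]
width: 0.0516
grasp_force: 0.0
```

Emit:
drive_tool(rows=[{"x": 0.05, "y": -0.035, "z": 0, "rx": 0, "ry": 0, "rz": 3, "grip": -1}, {"x": 0.1, "y": -0.07, "z": 0, "rx": 0, "ry": 0, "rz": 7, "grip": -1}, {"x": 0.15, "y": -0.11, "z": 0, "rx": 0, "ry": 0, "rz": 11, "grip": -1}, {"x": 0.2, "y": -0.145, "z": 0, "rx": 0, "ry": 0, "rz": 15, "grip": -1}, {"x": 0.25, "y": -0.18, "z": 0, "rx": 0, "ry": 0, "rz": 17, "grip": -1}, {"x": 0.3, "y": -0.215, "z": 0, "rx": 0, "ry": 0, "rz": 17, "grip": -1}, {"x": 0.35, "y": -0.25, "z": 0, "rx": 0, "ry": 0, "rz": 17, "grip": -1}, {"x": 0.4, "y": -0.29, "z": 0, "rx": 0, "ry": 0, "rz": 17, "grip": -1}])

```text
time: 1.35
ee_pos: [0.5903, -0.1371, 0.2309]
eef_rot: [3.141, -0.035, -0.001]
force: [0.3, -0.4, 0.1]
width: -0.0003
grasp_force: 0.0
```

Emit:
drive_tool(rows=[{"x": 0.035, "y": -0.045, "z": 0, "rx": 0, "ry": 0, "rz": 0, "grip": -1}, {"x": 0.07, "y": -0.092, "z": 0, "rx": 0, "ry": 0, "rz": 0, "grip": -1}, {"x": 0.07, "y": -0.092, "z": 0.04, "rx": 0, "ry": 0, "rz": 0, "grip": -1}, {"x": 0.07, "y": -0.092, "z": 0.08, "rx": 0, "ry": 0, "rz": 0, "grip": -1}, {"x": 0.07, "y": -0.092, "z": 0.12, "rx": 0, "ry": 0, "rz": 0, "grip": -1}, {"x": 0.07, "y": -0.092, "z": 0.12, "rx": 0, "ry": 0, "rz": 0, "grip": -1}])

```text
time: 2.1
ee_pos: [0.6581, -0.048, 0.1072]
eef_rot: [-3.141, 0.034, 0.014]
force: [-0.7, 0.2, 0.7]
width: -0.0
grasp_force: 0.0
```

```bash
python3 - <<'E'
from h import *
a=env.snapshot("scene")[150:330,180:420];b=env.snapshot("wrist")
cv2.imwrite("pics/p1.png",np.hstack([cv2.resize(a,(400,300)),cv2.resize(b,(400,300))])[:,:,::-1])
E
```

```text
(no output)
```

View pics/p1.png

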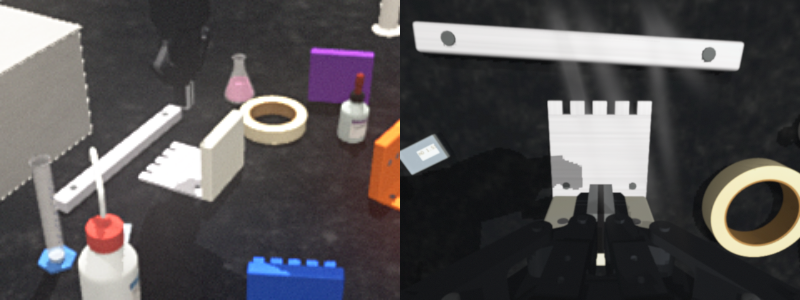

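The wrist view shows the closed fingers centred on the stand at about (600,200), just on the rail side of the wall. I descend and push.

Emit:
drive_tool(rows=[{"x": 0, "y": 0, "z": 0.03, "rx": 0, "ry": 0, "rz": 0, "grip": -1}, {"x": 0, "y": 0, "z": 0.043, "rx": 0, "ry": 0, "rz": 0, "grip": -1}, {"x": -0.01, "y": 0, "z": 0.043, "rx": 0, "ry": 0, "rz": 0, "grip": -1}, {"x": -0.02, "y": 0, "z": 0.043, "rx": 0, "ry": 0, "rz": 0, "grip": -1}, {"x": -0.03, "y": 0, "z": 0.043, "rx": 0, "ry": 0, "rz": 0, "grip": -1}, {"x": -0.038, "y": 0, "z": 0.043, "rx": 0, "ry": 0, "rz": 0, "grip": -1}, {"x": -0.046, "y": 0, "z": 0.043, "rx": 0, "ry": 0, "rz": 0, "grip": -1}, {"x": -0.054, "y": 0, "z": 0.043, "rx": 0, "ry": 0, "rz": 0, "grip": -1}])

```text
time: 3.2
ee_pos: [0.6077, -0.0467, 0.0688]
eef_rot: [3.141, -0.034, 0.003]
force: [0.7, -0.6, 0.0]
width: -0.0002
grasp_force: 0.5
```

```bash
python3 - <<'E'
from h import *
a=env.snapshot("scene")[150:330,180:420];b=env.snapshot("wrist")
cv2.imwrite("pics/p2.png",np.hstack([cv2.resize(a,(400,300)),cv2.resize(b,(400,300))])[:,:,::-1])
E
```

```text
(no output)
```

View pics/p2.png

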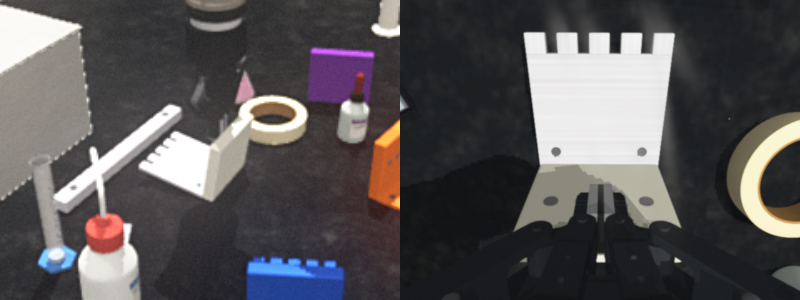

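The stand has begun to tilt: the plate lifts in the wrist view, with its teeth at (600,40). I keep pushing.

Emit:
drive_tool(rows=[{"x": -0.008, "y": 0, "z": 0, "rx": 0, "ry": 0, "rz": 0, "grip": -1}, {"x": -0.016, "y": 0, "z": 0, "rx": 0, "ry": 0, "rz": 0, "grip": -1}, {"x": -0.024, "y": 0, "z": 0, "rx": 0, "ry": 0, "rz": 0, "grip": -1}, {"x": -0.03, "y": 0, "z": 0, "rx": 0, "ry": 0, "rz": 0, "grip": -1}, {"x": -0.036, "y": 0, "z": 0, "rx": 0, "ry": 0, "rz": 0, "grip": -1}, {"x": -0.042, "y": 0, "z": 0, "rx": 0, "ry": 0, "rz": 0, "grip": -1}, {"x": -0.048, "y": 0, "z": 0, "rx": 0, "ry": 0, "rz": 0, "grip": -1}, {"x": -0.052, "y": 0, "z": 0, "rx": 0, "ry": 0, "rz": 0, "grip": -1}])

```text
time: 4.3
ee_pos: [0.555, -0.0456, 0.0683]
eef_rot: [3.141, -0.034, -0.0]
force: [-0.1, -0.2, -0.1]
width: -0.0002
grasp_force: 0.0
```

```bash
python3 - <<'E'
from h import *
a=env.snapshot("scene")[150:330,180:420];b=env.snapshot("wrist")
cv2.imwrite("pics/p3.png",np.hstack([cv2.resize(a,(400,300)),cv2.resize(b,(400,300))])[:,:,::-1])
E
```

```text
(no output)
```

View pics/p3.png

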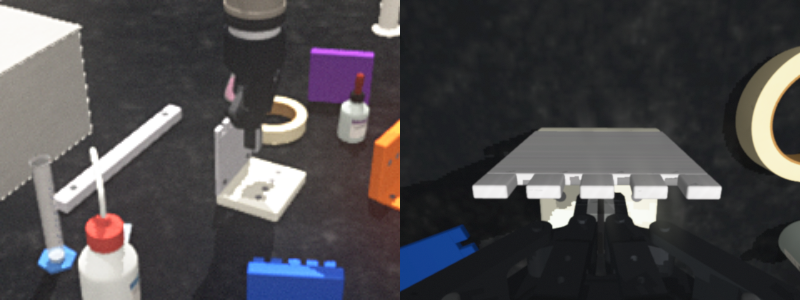

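The stand has tipped upright. I back off past the toe, half-open the fingers for a two-point push, and turn 3° to match the rail.

Emit:
drive_tool(rows=[{"x": -0.03, "y": 0, "z": 0, "rx": 0, "ry": 0, "rz": 0, "grip": -1}, {"x": -0.06, "y": 0, "z": 0, "rx": 0, "ry": 0, "rz": 0, "grip": -0.5}, {"x": -0.09, "y": 0, "z": 0, "rx": 0, "ry": 0, "rz": 3, "grip": 0.2}, {"x": -0.095, "y": 0, "z": 0, "rx": 0, "ry": 0, "rz": 3, "grip": 0.2}, {"x": -0.095, "y": 0, "z": 0, "rx": 0, "ry": 0, "rz": 3, "grip": 0.2}])

```text
time: 5.03
ee_pos: [0.4616, -0.0435, 0.0687]
eef_rot: [3.139, -0.115, 0.003]
force: [0.7, 0.4, -0.0]
width: 0.0514
grasp_force: 0.0
```

```bash
python3 - <<'E'
from h import *
t=env.snapshot("top");s=env.snapshot("scene");print(env.state()["ee_pos"],env.state()["width"])
a=cv2.resize(t[135:285,260:420],(480,450),interpolation=2);b=cv2.resize(s[200:300,230:350],(320,267),interpolation=2)
b=np.vstack([b,np.zeros((183,320,3),np.uint8)])
cv2.imwrite("pics/p4.png",np.hstack([a,b])[:,:,::-1])
E
```

```text
[ 0.46220936 -0.0435028   0.06865107] 0.050998664355007606
```

View pics/p4.png

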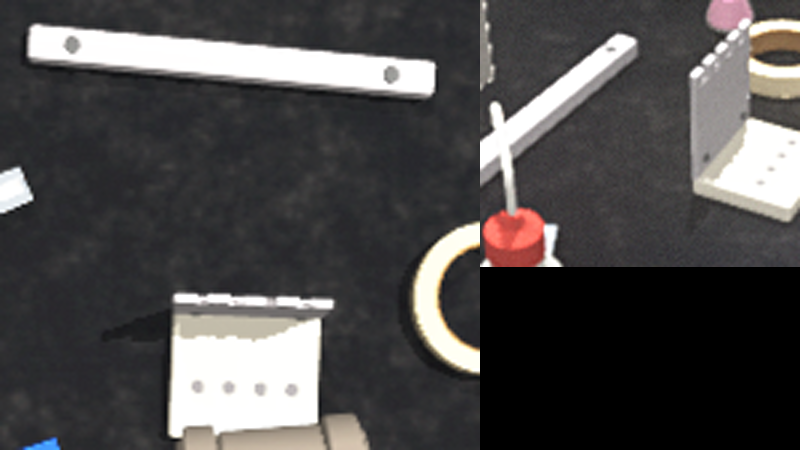

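```bash
python3 - <<'E'
from h import *
A=lambda x,y:(260+(x+.5)/3-.5,135+(y+.5)/3-.5)
print(cast("top",[A(175,294),A(333,301)],.118)); print(cast("top",[A(170,438),A(319,428)],.018))
print("rail front",cast("top",[A(30,60),A(433,95)],.02))
E
```

```text
[[ 0.58655328  0.00436826  0.118     ]
 [ 0.58357103 -0.09468774  0.118     ]]
[[ 0.49705621  0.00626612  0.018     ]
 [ 0.50519987 -0.09467837  0.018     ]]
rail front [[ 0.75426478  0.10585581  0.02      ]
 [ 0.7342658  -0.17073842  0.02      ]]
```

Emit:
drive_tool(rows=[{"x": 0, "y": 0, "z": 0.02, "rx": 0, "ry": 0, "rz": 0, "grip": 0.2}, {"x": 0, "y": 0, "z": 0.045, "rx": 0, "ry": 0, "rz": 0, "grip": 0.2}, {"x": 0, "y": 0.002, "z": 0.062, "rx": 0, "ry": 0, "rz": 0, "grip": 0.2}, {"x": 0, "y": 0.002, "z": 0.062, "rx": 0, "ry": 0, "rz": 0, "grip": 0.2}])

```text
time: 5.62
ee_pos: [0.4603, -0.0455, 0.0052]
eef_rot: [-3.139, 0.116, 0.003]
force: [-0.3, 0.2, -0.4]
width: 0.0516
grasp_force: 0.0
```

Emit:
drive_tool(rows=[{"x": 0.01, "y": 0, "z": 0, "rx": 0, "ry": 0, "rz": 0, "grip": 0.2}, {"x": 0.018, "y": 0, "z": 0, "rx": 0, "ry": 0, "rz": 0, "grip": 0.2}, {"x": 0.024, "y": 0, "z": 0, "rx": 0, "ry": 0, "rz": 0, "grip": 0.2}, {"x": 0.03, "y": 0, "z": 0, "rx": 0, "ry": 0, "rz": 0, "grip": 0.2}, {"x": 0.038, "y": 0, "z": 0, "rx": 0, "ry": 0, "rz": 0, "grip": 0.2}, {"x": 0.046, "y": 0, "z": 0, "rx": 0, "ry": 0, "rz": 0, "grip": 0.2}, {"x": 0.054, "y": 0, "z": 0, "rx": 0, "ry": 0, "rz": 0, "grip": 0.2}, {"x": 0.062, "y": 0, "z": 0, "rx": 0, "ry": 0, "rz": 0, "grip": 0.2}])

```text
time: 6.62
ee_pos: [0.5227, -0.0503, 0.0062]
eef_rot: [3.139, -0.116, -0.0]
force: [-0.9, -0.0, 1.5]
width: 0.0513
grasp_force: 0.8
```

Emit:
drive_tool(rows=[{"x": 0.008, "y": 0, "z": 0, "rx": 0, "ry": 0, "rz": 0, "grip": 0.2}, {"x": 0.016, "y": 0, "z": 0, "rx": 0, "ry": 0, "rz": 0, "grip": 0.2}, {"x": 0.024, "y": 0, "z": 0, "rx": 0, "ry": 0, "rz": 0, "grip": 0.2}, {"x": 0.032, "y": 0, "z": 0, "rx": 0, "ry": 0, "rz": 0, "grip": 0.2}, {"x": 0.04, "y": 0, "z": 0, "rx": 0, "ry": 0, "rz": 0, "grip": 0.2}, {"x": 0.048, "y": 0, "z": 0, "rx": 0, "ry": 0, "rz": 0, "grip": 0.2}, {"x": 0.056, "y": 0, "z": 0, "rx": 0, "ry": 0, "rz": 0, "grip": 0.2}, {"x": 0.06, "y": 0, "z": 0, "rx": 0, "ry": 0, "rz": 0, "grip": 0.2}])

```text
time: 7.62
ee_pos: [0.5826, -0.0546, 0.0063]
eef_rot: [3.139, -0.116, 0.0]
force: [-2.2, 0.1, 2.1]
width: 0.0515
grasp_force: 1.1
```

```bash
python3 - <<'E'
from h import *
s=env.state();print(s["ee_pos"],s["force"])
t=env.snapshot("top");s=env.snapshot("scene")
a=cv2.resize(t[135:255,260:420],(600,450),interpolation=2);b=cv2.resize(s[190:290,230:310],(200,250),interpolation=2)
b=np.vstack([b,np.zeros((200,200,3),np.uint8)])
cv2.imwrite("pics/p5.png",np.hstack([a,b])[:,:,::-1])
E
```

```text
[ 0.58264322 -0.05460685  0.00634144] [-2.16968276  0.06940667  2.0624676 ]
```

View pics/p5.png

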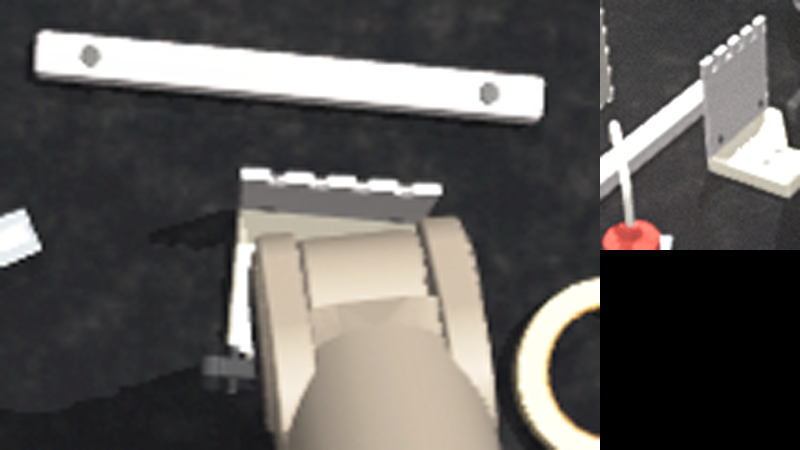

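Plate and rail are parallel, with the plate edge at (243,168)–(441,184) and about 62 mm to go.

Emit:
drive_tool(rows=[{"x": 0.008, "y": 0, "z": 0, "rx": 0, "ry": 0, "rz": 0, "grip": 0.2}, {"x": 0.016, "y": 0, "z": 0, "rx": 0, "ry": 0, "rz": 0, "grip": 0.2}, {"x": 0.024, "y": 0, "z": 0, "rx": 0, "ry": 0, "rz": 0, "grip": 0.2}, {"x": 0.032, "y": 0, "z": 0, "rx": 0, "ry": 0, "rz": 0, "grip": 0.2}, {"x": 0.04, "y": 0, "z": 0, "rx": 0, "ry": 0, "rz": 0, "grip": 0.2}, {"x": 0.046, "y": 0, "z": 0, "rx": 0, "ry": 0, "rz": 0, "grip": 0.2}, {"x": 0.051, "y": 0, "z": 0, "rx": 0, "ry": 0, "rz": 0, "grip": 0.2}, {"x": 0.055, "y": 0, "z": 0, "rx": 0, "ry": 0, "rz": 0, "grip": 0.2}])

```text
time: 8.72
ee_pos: [0.6371, -0.0587, 0.0063]
eef_rot: [3.139, -0.116, -0.0]
force: [-2.0, 1.1, 0.7]
width: 0.0514
grasp_force: 0.9
```

Emit:
drive_tool(rows=[{"x": 0.002, "y": 0, "z": 0, "rx": 0, "ry": 0, "rz": 0, "grip": 0.2}, {"x": 0.004, "y": 0, "z": 0, "rx": 0, "ry": 0, "rz": 0, "grip": 0.2}, {"x": 0.004, "y": 0, "z": 0, "rx": 0, "ry": 0, "rz": 0, "grip": 0.2}])

```text
time: 9.1
ee_pos: [0.6405, -0.0589, 0.0062]
eef_rot: [3.139, -0.116, -0.001]
force: [-1.9, 0.0, 1.4]
width: 0.0513
grasp_force: 1.3
```

Emit:
drive_tool(rows=[{"x": 0.001, "y": 0, "z": 0, "rx": 0, "ry": 0, "rz": 0, "grip": 0.2}, {"x": 0.002, "y": 0, "z": 0, "rx": 0, "ry": 0, "rz": 0, "grip": 0.2}, {"x": 0.002, "y": 0, "z": 0, "rx": 0, "ry": 0, "rz": 0, "grip": 0.2}])

```text
time: 9.48
ee_pos: [0.6406, -0.0589, 0.0061]
eef_rot: [3.139, -0.116, -0.008]
force: [-7.0, -0.1, 5.8]
width: 0.051
grasp_force: 3.6
```

Contact: the force rose to 7 N and the TCP stopped. I press slightly more, then back off and look.

Emit:
drive_tool(rows=[{"x": 0.001, "y": 0, "z": 0, "rx": 0, "ry": 0, "rz": 0, "grip": 0.2}, {"x": 0.002, "y": 0, "z": 0, "rx": 0, "ry": 0, "rz": 0, "grip": 0.2}, {"x": 0.002, "y": 0, "z": 0, "rx": 0, "ry": 0, "rz": 0, "grip": 0.2}])

```text
time: 9.85
ee_pos: [0.6406, -0.059, 0.0059]
eef_rot: [3.139, -0.117, -0.014]
force: [-11.3, 1.4, 7.2]
width: 0.0513
grasp_force: 5.4
```

Emit:
drive_tool(rows=[{"x": -0.003, "y": 0, "z": 0, "rx": 0, "ry": 0, "rz": 0, "grip": 0.2}, {"x": -0.01, "y": 0, "z": 0, "rx": 0, "ry": 0, "rz": 0, "grip": 0.2}, {"x": -0.04, "y": 0, "z": 0, "rx": 0, "ry": 0, "rz": 0, "grip": 0.2}, {"x": -0.08, "y": 0, "z": 0, "rx": 0, "ry": 0, "rz": 0, "grip": 0.2}, {"x": -0.12, "y": 0, "z": -0.04, "rx": 0, "ry": 0, "rz": 0, "grip": 0.2}, {"x": -0.15, "y": 0, "z": -0.09, "rx": 0, "ry": 0, "rz": 0, "grip": 0.2}, {"x": -0.15, "y": 0, "z": -0.14, "rx": 0, "ry": 0, "rz": 0, "grip": 0.2}, {"x": -0.15, "y": 0, "z": -0.14, "rx": 0, "ry": 0, "rz": 0, "grip": 0.2}])

```text
time: 10.85
ee_pos: [0.4996, -0.0484, 0.1512]
eef_rot: [3.138, -0.117, 0.02]
force: [0.3, 0.6, -0.8]
width: 0.0511
grasp_force: 0.0
```

```bash
python3 - <<'E'
from h import *
s=env.state();print(s["ee_pos"],s["force"])
t=env.snapshot("top");s=env.snapshot("scene")
a=cv2.resize(t[130:250,260:420],(400,300),interpolation=2);b=cv2.resize(s[190:280,200:320],(400,300),interpolation=2)
cv2.imwrite("pics/p6.png",np.vstack([np.hstack([a,b]),np.hstack([cv2.resize(t,(400,300)),cv2.resize(s,(400,300))])])[:,:,::-1])
E
```

```text
[ 0.49957825 -0.04839433  0.15122077] [ 0.30688004  0.58898152 -0.76431394]
```

View pics/p6.png

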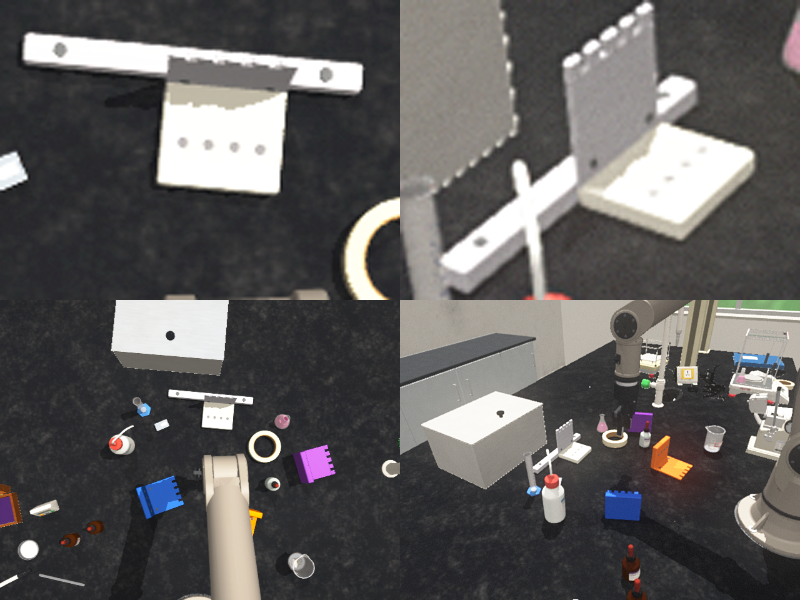

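The stand is upright against the rail, within its length, and the bystanders have not moved. I'll check the toe line against the rail front, then hand in.

```bash
python3 - <<'E'
from h import *
A=lambda x,y:(260+(x+.5)/2.5-.5,130+(y+.5)/2.5-.5)
p=cast("top",[A(158,184),A(279,192)],.018);r=cast("top",[A(24,65),A(362,93)],.02)
n=np.array([.9972,-.0742]);print(p,r,p[:,:2]@n,r[:,:2]@n)
print(env.finish_job())
E
```

```text
[[ 0.65551784 -0.00494634  0.018     ]
 [ 0.65037973 -0.10427778  0.018     ]] [[ 0.75210399  0.10656746  0.02      ]
 [ 0.73310332 -0.17177373  0.02      ]] [0.65404941 0.65629608] [0.74209079 0.74379624]
the job is handed in; nothing more can be done
None
```

The white stand is upright on its base with its back flush against the rail, within the rail's length; the other things look unmoved in the last pictures, and the job was handed in at about 11 s.

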